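# Shim the rocking check-weigh scale

### The job

The bench scale rocks because the foot under its front left corner has lost its rubber pad and hangs clear of the table. With the fingertips, push the grey plastic wedge along the table, thin end first, under that bare foot until it is snug and carries the foot, but do not jack the scale out of level; then press down on that corner of the scale, right above the foot, to check that it no longer rocks, and leave the wedge in place. Do not pick up anything, and do not shove the scale or the other things about.

Things in the scene. Friction and masses are not known exactly. Their poses are not given: they have to be found in the camera images.
- scale: Bench scale, white with a steel pan, 210 (x) x 220 (y) x 71 mm high, 3 kg, loose. Origin: table level under its middle, z up. Front (-x, blank display and keys) faces the robot, +y is to the robot's left. Rubber feet at (85, 90), (85, -90), (-85, -90) mm, bare foot at (-85, 90), the front left. Housing underside 24 mm, its top 56 mm high; the 71 mm high pan begins 58 mm behind the front edge.
- bare_foot: Bare steel threaded foot, round end 14 mm in diameter, under the scale's front left corner, 20 mm in from both edges. It hangs 7 to 11 mm above the table, differently each time, and does not slide under load. About 5 N on that corner rocks the scale down until it meets the table; let go, the scale tips back level. Origin: lowest point of its round end; axes as the scale's.
- foot_tip (a point): The lowest point of the bare foot. The wedge can load the foot with about 12 N before the scale begins to lift out of level.
- corner_top (a point): Point on the flat top of the scale's housing right above the bare foot, 56 mm above the table: press here with 6 to 15 N. The plain flat area reaches about 15 mm round it.
- wedge: Loose wedge of hard grey plastic, fine ribs across its ramp, 80 g, lying flat in front of the scale: 100 mm long (x), 46 mm wide (y). Origin: middle of its underside, z up. Thin end (3 mm) at +50 mm x; the ramp rises evenly to 22 mm at the upright back face at -50 mm x. It slides with 0.5 to 1 N; on meeting the foot the push rises steeply, 5 N makes it snug, and it stays put by friction.
- wedge_nose (a point): Middle of the wedge's thin end, at table level.
- wedge_back (a point): Middle of the wedge's upright back face, 10 mm above the table: push here.
- weight_big: Steel check weight with a knob, 38 mm diameter, 61 mm high, loose; leave alone. Origin: centre of its underside.
- weight_small: Steel check weight with a knob, 30 mm diameter, 49 mm high, loose; leave alone. Origin: centre of its underside.
- full_can: Closed full tin can, 71 mm diameter, 107 mm high, loose; leave alone. Origin: centre of its underside.
There are look-alikes about, which are no part of the job. Of the things shaped like the wedge, the grey one is meant.

How it is judged:
On the way, in this order (a step that is already met when the one before it is completed fails the run):
1. the wedge has been pushed under the bare foot and carries it, the scale still level (contact force between wedge and bare_foot above 0.5 N and y of foot_tip in the frame of wedge between -0.021 and 0.021 m and x of foot_tip in the frame of wedge below 0.048 m and angle between scale's own z axis and vertical below 0.012 rad), for 0.3 s.
2. the scale's front left corner is pressed down from above and does not rock: the wedge takes the load (contact force between the fingers and scale above 4 N and horizontal distance between the grasp point and corner_top below 0.05 m and contact force between wedge and bare_foot above 3 N and angle between scale's own z axis and vertical below 0.014 rad), for 0.2 s.
At the end, for the whole second after the job is handed in: The wedge lies flat on the table with the bare foot resting on its ramp (at least 2 mm in from its sides and thin end, contact of at least 0.3 N), the scale is level within 0.012 rad (0.7 degrees) and within 20 mm of where it stood, and scale and wedge are at rest (contact force between wedge and bare_foot above 0.3 N and y of foot_tip in the frame of wedge between -0.021 and 0.021 m and x of foot_tip in the frame of wedge below 0.048 m and angle between scale's own z axis and vertical below 0.012 rad and angle between wedge's own z axis and vertical below 0.04 rad and distance of scale from where it was at the start of the episode below 0.02 m and linear speed of each of scale, wedge below 0.01 m/s); the robot touches nothing.
It fails at once if the wedge is lifted off the table or tipped up (height (world z) of wedge above 0.01 m or angle between wedge's own z axis and vertical above 0.2 rad).
It fails at once if the scale is lifted, tipped up or shoved more than 30 mm (height (world z) of scale above 0.01 m or angle between scale's own z axis and vertical above 0.14 rad or distance of scale from where it was at the start of the episode above 0.03 m).
It fails at once if a check weight or the can is moved more than 20 mm (distance of any of weight_big, weight_small, full_can from where it was at the start of the episode above 0.02 m).
It also fails if it takes over 51 s, if anything falls off the work surface, if the arm or the gripper's body presses on something with over 40 N, if the wrist force passes 120 N, or if a joint passes its speed limit or range.

### The arm

A 7-joint arm with a two-finger parallel gripper is mounted at the origin on a cart in front of the work surface, level with it; the furniture and walls round the work are solid. World frame = base frame: x ahead of the robot, y to its left, z up, the work surface at z = 0. Lengths are in m, angles in rad, forces in N, time in s.
With the tool pointing down it reaches from about 0.35 to 0.775 m from the base axis. Payload 3.1 kg.
Tool frame: the origin (TCP) lies midway between the tips of the shut fingers; the grasp point (between the pads) lies bot.grip_depth behind it (bot.grip_depth is the distance from the TCP to the grasp point, in m); y points along the fingers, x is the direction in which the jaws open and shut, and the axes are right-handed (so a half turn about y gives the same grasp; the last joint's range is limited). The gripper opens to 85 mm and grips with 20 to 120 N. Pads are 22 mm wide; open, the fingers measure 114 mm over their backs; the gripper's body (76 mm by 85 mm) begins 54 mm behind the grasp point. The pads swing forward as they close: fully open they stand 13 mm farther back than shut.
Start: joints at [-1.253, 0.311, 0.014, 1.512, -0.004, 1.319, -0.027], TCP at [0.194, 0.515, 0.231] pointing down, gripper open.
Joint ranges: [-2.7, 2.7], [-0.3, 1.91], [-1.27, 1.3], [0.12, 2.57], [-1.44, 4.58], [0.2, 2.03], [-3.05, 3.05]. Speed limits (rad/s): [2.79, 2.79, 3.14, 3.14, 3.14, 3.14, 3.14].

### API

Orientations are given as a unit quaternion [w, x, y, z].
In Python, from workcell import bot gives the robot as it stands.
- The arm moves only by the tool step_arm, never from a script. Its argument "motion" is a list of rows, each an object of numbers: "hand": the opening, from 0 (shut) to 1 (fully open); "dx", "dy", "dz": the shift along the tool's x, y, z in cm; "turn": the turn about the tool's y in rad. In form: [{"hand": .., "dx": .., "dy": .., "dz": .., "turn": ..}, ...]. A call has 1 to 20 rows; each row shifts and turns the commanded pose from where the row before left it, along the tool's axes as they then stand; what a row does not reach is not made up. A row lasts 1/10 s, in which the tool goes at most 50 mm and 8.59 degrees, less where a joint would pass 70% of its speed; a pose out of reach is approached as far as the arm can. A call with a gripper value outside its range is refused whole. The fingers move at their own pace and stop on an object; "force" is the grip in N (left out, the last holds). Time passes only in rows, so rows that do not move let the fingers close. It gives the time, the measured TCP pose, the force and the opening at its end, in the units of the state.
- bot.sense(): the state, without advancing time (a new reading comes with each control period).
- bot.camera(name): name is "side" or "top"; returns the picture (420x560x3 uint8, blue, green, red); there is no depth.
- bot.calibration(name): a dict with "mtx" (3x3 intrinsics, pixels), "camera_from_world" (4x4, takes a point from world to camera coordinates). Camera axes: x right, y down, z forward; pixel columns grow to the right and rows downward; lengths in m; the calibration is good to about 2 mm. A picture is of the moment at which its call begins. calibration takes no time and is no camera call.
- bot.finish_job(): hands the job in, once; it reports no verdict.
The state is a dict: "time": time; "joint_positions": joint angles; "qd": joint speeds; "joint_efforts": joint torques, N m; "eef_pos": TCP position; "orientation": TCP orientation; "force": force on the tool from outside, world axes, zero at the start; "ft_torque": the same for the moment, N m; "width": opening from 0.0 (shut) to 1.0 (fully open).
Only numpy, scipy, OpenCV 4.12 (cv2) and the standard library are available. Lean on these libraries where they do the work, as an engineer would, in place of code of your own. Each camera call takes 0.05 s, during which the arm holds its last target.

## Working session

There is one attempt and no reset: what is moved stays moved. The work goes in short steps, Python scripts to look and compute and a tool call to move; the robot and the scene stay as the last step left them, time stands still between calls to the robot, and variables do not carry over. Pictures are saved under pics/ and viewed, and the job is handed in when it is done.

Besides the shell and the picture viewer there is one more tool, called after "Call:" by a JSON object that holds its "method" and its "body". step_arm: Moves the arm, as the interface text tells. Its arguments: {"type":"object","properties":{"motion":{"type":"array"},"force":{"type":"number"}},"required":["motion"]}

```bash
mkdir -p pics; ls; python3 - <<'E'
from workcell import bot
import cv2,numpy as np
for n in("top","side"):
    cv2.imwrite(f"pics/{n}0.png",cv2.resize(bot.camera(n),(800,600),interpolation=cv2.INTER_CUBIC))
    c=bot.calibration(n);print(n,c["mtx"],np.round(c["camera_from_world"],3))
s=bot.sense();print(s,bot.grip_depth)
E
```

```text
pics
top [[451.789831     0.         279.36075422]
 [  0.         451.789831   212.61903315]
 [  0.           0.           1.        ]] [[ 0.01  -1.    -0.017  0.096]
 [-0.986 -0.007 -0.164  0.521]
 [ 0.164  0.018 -0.986  0.918]
 [ 0.     0.     0.     1.   ]]
side [[470.01128794   0.         286.53850571]
 [  0.         470.01128794 209.42597193]
 [  0.           0.           1.        ]] [[ 1.    -0.014  0.006 -0.536]
 [-0.002 -0.481 -0.877  0.122]
 [ 0.015  0.877 -0.481  0.964]
 [ 0.     0.     0.     1.   ]]
{'time': 0.1, 'joint_positions': array([-1.2526696 ,  0.31164867,  0.01397827,  1.51291414, -0.00440589,
        1.31919968, -0.02720503]), 'qd': array([ 2.01725170e-03, -1.13581060e-03, -6.28062499e-06, -4.38884180e-03,
        6.69152011e-04,  6.37920859e-04,  1.08569259e-03]), 'joint_efforts': array([ 7.30870088e-04, -3.80859590e+01,  1.46439909e-01, -2.31241071e+01,
        1.22257715e-02,  8.27159383e-03, -1.98970253e-05]), 'eef_pos': array([0.19340684, 0.51416571, 0.23032099]), 'orientation': array([-0.5809313 ,  0.58183778,  0.4018762 , -0.40308702]), 'force': array([-0.38177164, -0.68231592,  0.69138533]), 'ft_torque': array([ 0.02707202,  0.0435018 , -0.05653482]), 'width': 1.000065440457031} 0.0187
```

View pics/top0.png

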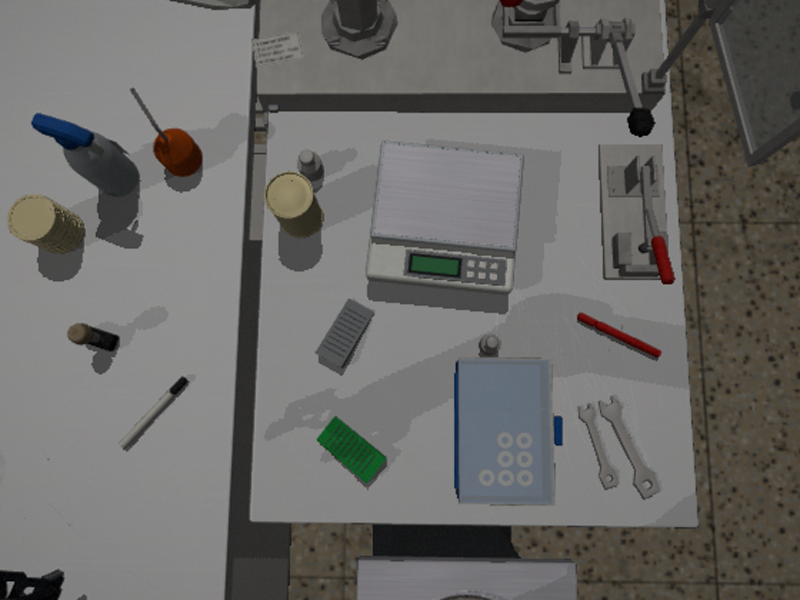

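View pics/side0.png

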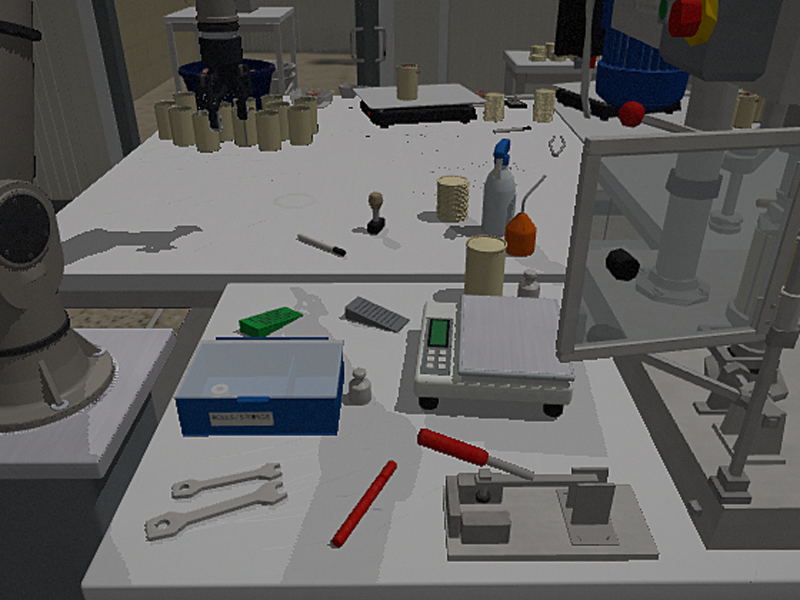

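Top view: grey wedge spans (317,355)–(373,310), thin end up/right. The scale is at (367..523, 140..295), slightly turned, with its front left corner near (370,280). Next I'll enlarge crops of both.

```bash
python3 - <<'E'
from workcell import bot
import cv2,numpy as np
a=bot.camera("top");b=bot.camera("side")
cv2.imwrite("pics/t1.png",cv2.resize(a[90:270,210:380],None,fx=3.3,fy=3.3,interpolation=cv2.INTER_CUBIC))
cv2.imwrite("pics/s1.png",cv2.resize(b[190:300,230:410],None,fx=4.4,fy=4.4,interpolation=cv2.INTER_CUBIC))
E
```

```text
(no output)
```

View pics/t1.png

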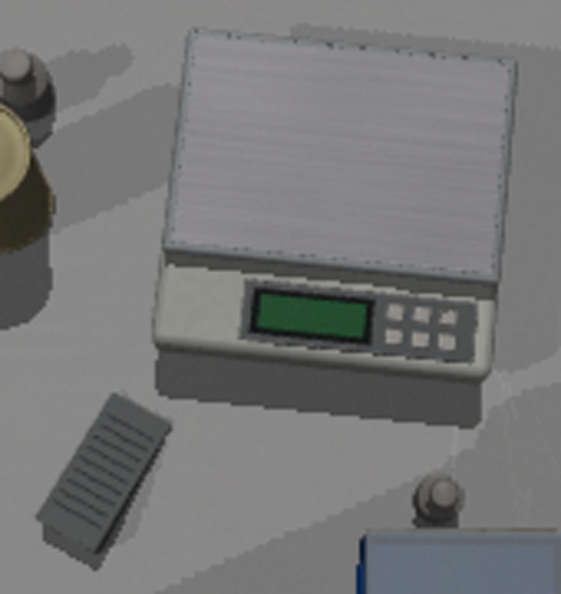

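View pics/s1.png

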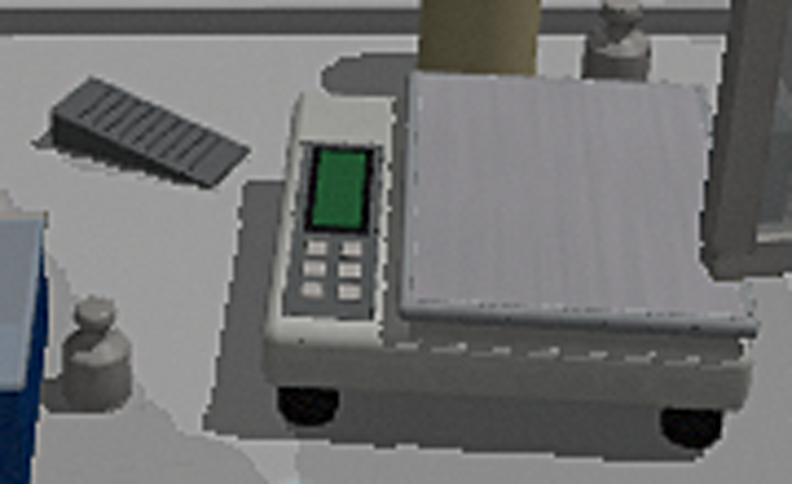

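```bash
cat > h.py <<'E'
from workcell import bot
import numpy as np,cv2
def bp(n,u,v,z):
    c=bot.calibration(n);T=c["camera_from_world"];K=c["mtx"]
    R=T[:3,:3];o=-R.T@T[:3,3];d=R.T@np.linalg.solve(K,[u,v,1]);return o+d*(z-o[2])/d[2]
def pr(n,p):
    c=bot.calibration(n);T=c["camera_from_world"];q=c["mtx"]@(T[:3,:3]@np.array(p)+T[:3,3]);return q[:2]/q[2]
E
python3 - <<'E'
from h import *
f=lambda x,y,z:bp("top",210+(x+.5)/3.3-.5,90+(y+.5)/3.3-.5,z)
g=lambda x,y,z:bp("side",230+(x+.5)/4.4-.5,190+(y+.5)/4.4-.5,z)
P={}
for k,a in dict(nL=(116,394,.003),nR=(172,426,.003),bL=(38,519,.022),bbL=(44,533,0),bbR=(97,570,0),pBL=(190,28,.071),pBR=(515,60,.071),pFR=(497,280,.071),pFL=(164,248,.071),hFL=(158,346,.05),hFR=(488,377,.05)).items():
    P[k]=f(*a);print(k,P[k].round(4))
for k,a in dict(nL=(250,152,.003),nR=(213,188,0),bL=(92,78,.022),bR=(51,112,.022),bbR=(52,146,0),pFL=(411,73,.071),pFR=(402,314,.071),pBR=(755,325,.071)).items():
    print("side",k,g(*a).round(4))
E
```

```text
nL [0.5347 0.1788 0.003 ]
nR [0.5132 0.1407 0.003 ]
bL [0.4482 0.2261 0.022 ]
bbL [0.4408 0.2251 0.    ]
bbR [0.4166 0.189  0.    ]
pBL [0.7664 0.1293 0.071 ]
pBR [ 0.745  -0.0823  0.071 ]
pFR [ 0.598  -0.0678  0.071 ]
pFL [0.6177 0.1437 0.071 ]
hFL [0.5582 0.1479 0.05  ]
hFR [ 0.5393 -0.0643  0.05  ]
side nL [0.5385 0.172  0.003 ]
side nR [0.5185 0.1397 0.    ]
side bL [0.4509 0.2214 0.022 ]
side bR [0.4307 0.1829 0.022 ]
side bbR [0.4303 0.184  0.    ]
side pFL [0.62   0.1358 0.071 ]
side pFR [ 0.5986 -0.0778  0.071 ]
side pBR [ 0.7458 -0.0867  0.071 ]
```

```bash
python3 - <<'E'
from h import *
from scipy.spatial.transform import Rotation as R
s=bot.sense();r=R.from_quat(s['orientation'],scalar_first=True).as_matrix();print(r.round(3))
d=np.array([.8746,-.4848,0])
for i,n in((0,'x'),(2,'z')):
    for sg in(1,-1):
        a=sg*r[:,i]; # turn about tool y (right-hand)
        ang=np.arctan2(np.dot(np.cross(a,d),r[:,1]),a@d);print(n,sg,ang)
F=np.array([.578,.127,0])
b=np.array([.439,.204,0]);print("approach",(b-.05*d))
for n,o in(("top",(0,0)),("side",(0,0))): print(n,pr(n,F+[0,0,.056]),pr(n,b+[0,0,.022]),pr(n,b+.1*d))
E
```

```text
[[ 0.352 -0.    -0.936]
 [ 0.936 -0.001  0.352]
 [-0.002 -1.    -0.   ]]
x 1 1.7171852067056823
x -1 -1.424407446884111
z 1 -2.9952037736790076
z -1 0.14638887991078572
approach [0.39527 0.22824 0.     ]
top [267.31984377 184.85959249] [231.29614093 251.26636573] [255.28315877 213.00010336]
side [304.40445165 213.97484498] [245.22831899 210.78203897] [281.41593879 228.81279948]
```

Call:
{"method": "step_arm", "body": {"motion": [{"hand": 0, "turn": 0.146}, {"hand": 0, "dx": -1.0, "dz": -2.0}, {"hand": 0, "dx": -1.5, "dz": -3.2}, {"hand": 0, "dx": -1.5, "dz": -3.2}, {"hand": 0, "dx": -1.5, "dz": -3.2}, {"hand": 0, "dx": -1.5, "dz": -3.2}, {"hand": 0, "dx": -1.5, "dz": -3.2}, {"hand": 0, "dx": -1.5, "dz": -3.2}, {"hand": 0, "dx": -1.5, "dz": -3.2}, {"hand": 0, "dx": -1.5, "dz": -3.2}, {"hand": 0, "dx": -1.5, "dz": -3.2}, {"hand": 0, "dx": -0.7, "dz": -2.2}, {"hand": 0}, {"hand": 0}]}}

```text
schema error: expected keys hand, dx, dy, dz, turn
```

All keys are required in each row.

Call:
{"method": "step_arm", "body": {"motion": [{"hand": 0, "dx": 0, "dy": 0, "dz": 0, "turn": 0.146}, {"hand": 0, "dx": -1.0, "dy": 0, "dz": -2.0, "turn": 0}, {"hand": 0, "dx": -1.5, "dy": 0, "dz": -3.2, "turn": 0}, {"hand": 0, "dx": -1.5, "dy": 0, "dz": -3.2, "turn": 0}, {"hand": 0, "dx": -1.5, "dy": 0, "dz": -3.2, "turn": 0}, {"hand": 0, "dx": -1.5, "dy": 0, "dz": -3.2, "turn": 0}, {"hand": 0, "dx": -1.5, "dy": 0, "dz": -3.2, "turn": 0}, {"hand": 0, "dx": -1.5, "dy": 0, "dz": -3.2, "turn": 0}, {"hand": 0, "dx": -1.5, "dy": 0, "dz": -3.2, "turn": 0}, {"hand": 0, "dx": -1.5, "dy": 0, "dz": -3.2, "turn": 0}, {"hand": 0, "dx": -1.5, "dy": 0, "dz": -3.2, "turn": 0}, {"hand": 0, "dx": -0.7, "dy": 0, "dz": -2.2, "turn": 0}, {"hand": 0, "dx": 0, "dy": 0, "dz": 0, "turn": 0}, {"hand": 0, "dx": 0, "dy": 0, "dz": 0, "turn": 0}]}}

```text
time: 1.6
eef_pos: [0.4085, 0.222, 0.2311]
orientation: [0.61, -0.609, -0.359, 0.359]
force: [-0.5, 0.6, 0.4]
width: -0.003
```

```bash
cat >> h.py <<'E'
from scipy.spatial.transform import Rotation as R
def rep(target):
    s=bot.sense();r=R.from_quat(s['orientation'],scalar_first=True).as_matrix()
    print('t',s['time'],'p',s['eef_pos'].round(4),'F',s['force'].round(2),'w',round(s['width'],2),'cm in tool',(100*r.T@(np.array(target)-s['eef_pos'])).round(2))
    print(r.round(3).tolist())
E
python3 - <<'E'
from h import *
rep((.4084,.221,.008))
E
```

```text
t 1.6 p [0.4085 0.222  0.2311] F [-0.54  0.58  0.38] w -0.0 cm in tool [-0.09 22.31 -0.06]
[[0.485, -0.001, -0.874], [0.874, 0.0, 0.485], [-0.0, -1.0, 0.001]]
```

Call:
{"method": "step_arm", "body": {"motion": [{"hand": 0, "dx": 0, "dy": 3, "dz": 0, "turn": 0}, {"hand": 0, "dx": -0.1, "dy": 4, "dz": 0, "turn": 0}, {"hand": 0, "dx": 0, "dy": 4, "dz": 0, "turn": 0}, {"hand": 0, "dx": 0, "dy": 4, "dz": 0, "turn": 0}, {"hand": 0, "dx": 0, "dy": 3, "dz": 0, "turn": 0}, {"hand": 0, "dx": 0, "dy": 2, "dz": 0, "turn": 0}, {"hand": 0, "dx": 0, "dy": 1.5, "dz": 0, "turn": 0}, {"hand": 0, "dx": 0, "dy": 0.7, "dz": 0, "turn": 0}, {"hand": 0, "dx": 0, "dy": 0, "dz": 0, "turn": 0}]}}

```text
time: 2.5
eef_pos: [0.4068, 0.2219, 0.0085]
orientation: [0.609, -0.609, -0.359, 0.36]
force: [-0.1, 0.7, 0.1]
width: -0.002
```

```bash
python3 - <<'E'
from h import *
rep((.4084,.221,.008))
a=bot.camera("top");b=bot.camera("side")
A=cv2.resize(a[150:280,200:310],None,fx=4,fy=4,interpolation=cv2.INTER_CUBIC)
B=cv2.resize(b[150:280,220:310],None,fx=4,fy=4,interpolation=cv2.INTER_CUBIC)
cv2.imwrite("pics/c2.png",np.hstack([A,B]))
E
```

```text
t 2.5 p [0.4068 0.2219 0.0085] F [-0.11  0.73  0.13] w -0.0 cm in tool [ 0.    0.05 -0.19]
[[0.483, -0.002, -0.876], [0.876, -0.001, 0.483], [-0.002, -1.0, 0.002]]
```

View pics/c2.png

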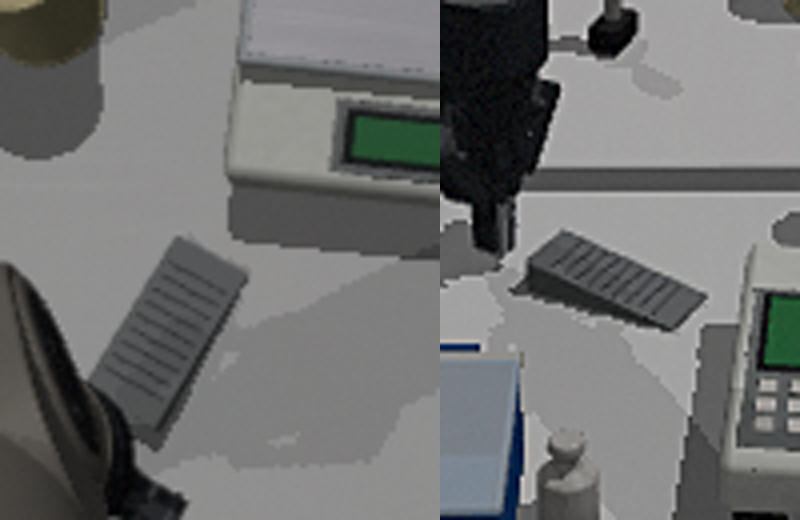

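Top: the arm's wrist covers the wedge's back. Side: the fingertip bottom is near crop (492,252), and the wedge's back-top edge runs (565,232)–(530,265). I'll check the lateral alignment within the same camera.

```bash
python3 - <<'E'
from h import *
g=lambda x,y,z:bp("side",220+(x-440+.5)/4-.5,150+(y+.5)/4-.5,z)
d=np.array([.876,-.483,0]);l=np.array([.483,.876,0])
s=bot.sense();q=pr("side",s['eef_pos']);print("tcp in crop",(q[0]-220)*4+440,(q[1]-150)*4)
for n,a in dict(bL=(565,231,.022),bR=(529,264,.022),nL=(708,297,.003),nR=(672,331,0)).items():
    p=g(*a);v=p-s['eef_pos'];print(n,p.round(4),'fwd',v@d,'lat',v@l)
b=bot.camera("side")
cv2.imwrite("pics/c3.png",cv2.resize(b[190:240,225:285],None,fx=12,fy=12,interpolation=cv2.INTER_CUBIC))
E
```

```text
tcp in crop 493.7411709247167 246.26006034093655
bL [0.4518 0.2213 0.022 ] fwd 0.03843814592013938 lat 0.020240347460429957
bR [0.4325 0.1802 0.022 ] fwd 0.04140711784231862 lat -0.025028332425099536
nL [0.539  0.1733 0.003 ] fwd 0.13800390710250593 lat 0.02035424049280503
nR [0.5176 0.1395 0.    ] fwd 0.13554190744894684 lat -0.019584552155123357
```

View pics/c3.png

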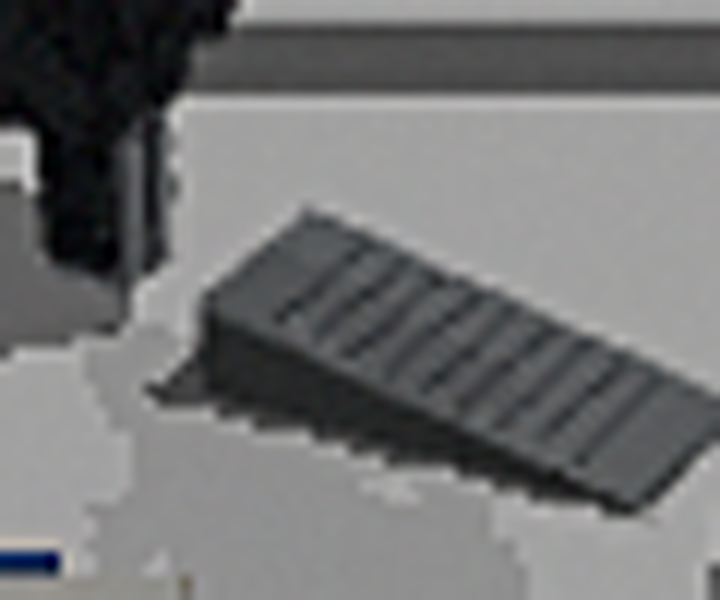

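Call:
{"method": "step_arm", "body": {"motion": [{"hand": 0, "dx": 0, "dy": 0.1, "dz": -1, "turn": 0}, {"hand": 0, "dx": 0, "dy": 0, "dz": -0.6, "turn": 0}, {"hand": 0, "dx": 0, "dy": 0, "dz": -0.4, "turn": 0}, {"hand": 0, "dx": 0, "dy": 0, "dz": -0.4, "turn": 0}, {"hand": 0, "dx": 0, "dy": 0, "dz": -0.4, "turn": 0}, {"hand": 0, "dx": 0, "dy": 0, "dz": -0.4, "turn": 0}, {"hand": 0, "dx": 0, "dy": 0, "dz": -0.6, "turn": 0}, {"hand": 0, "dx": 0, "dy": 0, "dz": -0.8, "turn": 0}, {"hand": 0, "dx": 0, "dy": 0, "dz": -0.8, "turn": 0}, {"hand": 0, "dx": 0, "dy": 0, "dz": -0.8, "turn": 0}, {"hand": 0, "dx": 0, "dy": 0, "dz": -0.8, "turn": 0}, {"hand": 0, "dx": 0, "dy": 0, "dz": 0, "turn": 0}]}}

```text
time: 3.85
eef_pos: [0.4713, 0.1859, 0.0084]
orientation: [-0.609, 0.61, 0.359, -0.358]
force: [0.2, 0.2, 0.2]
width: -0.003
```

```bash
python3 - <<'E'
from h import *
d=np.array([.876,-.483,0])
rep(np.array([.4068,.2219,.0075])+.07*d)
a=bot.camera("top");b=bot.camera("side")
A=cv2.resize(a[130:260,200:310],None,fx=4,fy=4,interpolation=cv2.INTER_CUBIC)
B=cv2.resize(b[150:280,240:330],None,fx=4,fy=4,interpolation=cv2.INTER_CUBIC)
cv2.imwrite("pics/c4.png",np.hstack([A,B]))
E
```

```text
t 3.85 p [0.4713 0.1859 0.0084] F [0.24 0.19 0.18] w -0.0 cm in tool [0.04 0.09 0.38]
[[0.486, 0.002, -0.874], [0.874, -0.001, 0.486], [0.0, -1.0, -0.002]]
```

View pics/c4.png

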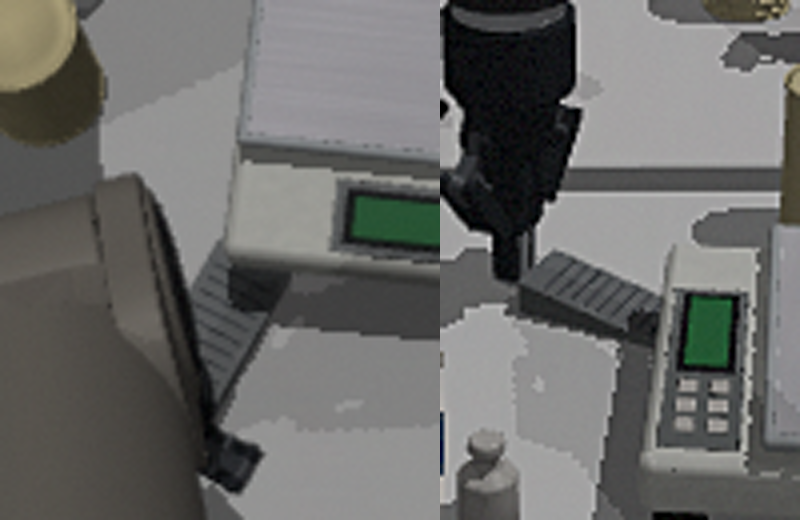

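Top: the wedge is going in at the scale's front left corner (crop (228,255)). Side: the finger is flush on its back and the nose is under the front edge. Continuing.

Call:
{"method": "step_arm", "body": {"motion": [{"hand": 0, "dx": 0, "dy": 0, "dz": -0.4, "turn": 0}, {"hand": 0, "dx": 0, "dy": 0, "dz": -0.5, "turn": 0}, {"hand": 0, "dx": 0, "dy": 0, "dz": -0.5, "turn": 0}, {"hand": 0, "dx": 0, "dy": 0, "dz": -0.5, "turn": 0}, {"hand": 0, "dx": 0, "dy": 0, "dz": -0.3, "turn": 0}, {"hand": 0, "dx": 0, "dy": 0, "dz": -0.1, "turn": 0}, {"hand": 0, "dx": 0, "dy": 0, "dz": -0.1, "turn": 0}]}}

```text
time: 4.65
eef_pos: [0.4903, 0.1756, 0.0083]
orientation: [0.609, -0.609, -0.359, 0.359]
force: [-1.0, 0.7, 1.3]
width: -0.002
```

Call:
{"method": "step_arm", "body": {"motion": [{"hand": 0, "dx": 0, "dy": 0, "dz": -0.1, "turn": 0}, {"hand": 0, "dx": 0, "dy": 0, "dz": -0.1, "turn": 0}, {"hand": 0, "dx": 0, "dy": 0, "dz": -0.1, "turn": 0}, {"hand": 0, "dx": 0, "dy": 0, "dz": -0.1, "turn": 0}]}}

```text
time: 5.05
eef_pos: [0.494, 0.1736, 0.0083]
orientation: [0.609, -0.609, -0.359, 0.359]
force: [-0.5, 0.4, -1.1]
width: 0.004
```

Call:
{"method": "step_arm", "body": {"motion": [{"hand": 0, "dx": 0, "dy": 0, "dz": -0.1, "turn": 0}, {"hand": 0, "dx": 0, "dy": 0, "dz": -0.1, "turn": 0}, {"hand": 0, "dx": 0, "dy": 0, "dz": -0.1, "turn": 0}]}}

```text
time: 5.35
eef_pos: [0.4966, 0.1721, 0.0083]
orientation: [0.609, -0.609, -0.359, 0.359]
force: [-0.5, 0.9, 0.5]
width: -0.006
```

Call:
{"method": "step_arm", "body": {"motion": [{"hand": 0, "dx": 0, "dy": 0, "dz": -0.1, "turn": 0}, {"hand": 0, "dx": 0, "dy": 0, "dz": -0.1, "turn": 0}, {"hand": 0, "dx": 0, "dy": 0, "dz": -0.1, "turn": 0}]}}

```text
time: 5.65
eef_pos: [0.4993, 0.1707, 0.0083]
orientation: [0.609, -0.609, -0.359, 0.359]
force: [0.3, 0.6, 0.3]
width: 0.006
```

Call:
{"method": "step_arm", "body": {"motion": [{"hand": 0, "dx": 0, "dy": 0, "dz": -0.1, "turn": 0}, {"hand": 0, "dx": 0, "dy": 0, "dz": -0.1, "turn": 0}]}}

```text
time: 5.85
eef_pos: [0.5006, 0.1699, 0.0083]
orientation: [0.609, -0.609, -0.359, 0.359]
force: [-1.3, 1.0, 0.8]
width: 0.004
```

Call:
{"method": "step_arm", "body": {"motion": [{"hand": 0, "dx": 0, "dy": 0, "dz": -0.1, "turn": 0}, {"hand": 0, "dx": 0, "dy": 0, "dz": -0.1, "turn": 0}]}}

```text
time: 6.05
eef_pos: [0.5014, 0.1696, 0.0082]
orientation: [0.61, -0.608, -0.359, 0.36]
force: [-4.0, 1.8, 3.4]
width: 0.003
```

Contact has come up steeply, to about 4.4 N along the push. I'll hold and re-read.

Call:
{"method": "step_arm", "body": {"motion": [{"hand": 0, "dx": 0, "dy": 0, "dz": 0, "turn": 0}]}}

```text
time: 6.15
eef_pos: [0.5015, 0.1696, 0.0082]
orientation: [0.61, -0.608, -0.359, 0.36]
force: [-5.3, 1.7, 2.9]
width: -0.001
```

```bash
python3 - <<'E'
from h import *
rep((0,0,0))
b=bot.camera("side");a=bot.camera("top")
print(bot.sense()['force'])
A=cv2.resize(a[130:260,200:310],None,fx=4,fy=4,interpolation=cv2.INTER_CUBIC)
B=cv2.resize(b[170:300,260:350],None,fx=4,fy=4,interpolation=cv2.INTER_CUBIC)
cv2.imwrite("pics/c5.png",np.hstack([A,B]))
E
```

```text
t 6.15 p [0.5015 0.1696 0.0082] F [-5.31  1.7   2.85] w -0.0 cm in tool [-39.1    0.92  35.68]
[[0.484, -0.002, -0.875], [0.875, 0.001, 0.484], [-0.001, -1.0, 0.002]]
[-4.35512322  1.82943327  2.97785628]
```

View pics/c5.png

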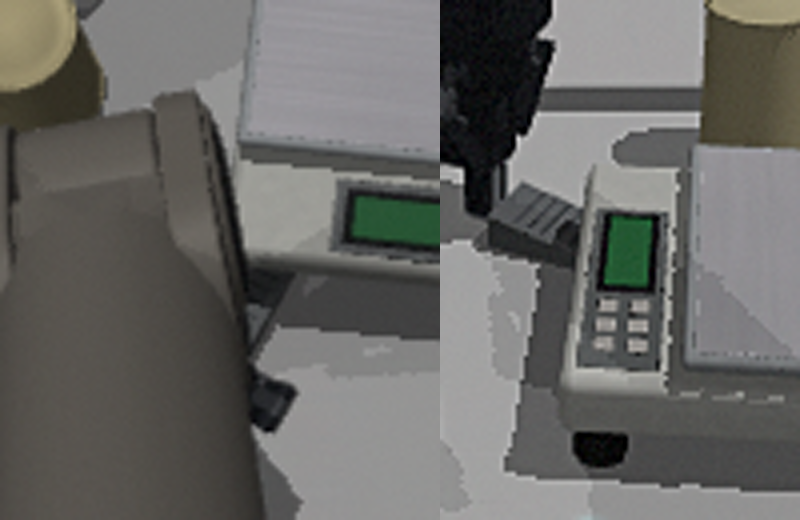

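Side: the finger is on the wedge's back and the nose is under the scale corner. The push is about 5 N with the scale unmoved, which means snug: total travel puts the foot ~28 mm ahead of the wedge's middle, ramp height ~7 mm, as specified. Next I hold briefly, back off and rise.

Call:
{"method": "step_arm", "body": {"motion": [{"hand": 0, "dx": 0, "dy": 0, "dz": 0, "turn": 0}, {"hand": 0, "dx": 0, "dy": 0, "dz": 0, "turn": 0}, {"hand": 0, "dx": 0, "dy": 0, "dz": 0.2, "turn": 0}, {"hand": 0, "dx": 0, "dy": 0, "dz": 0.8, "turn": 0}, {"hand": 0, "dx": 0, "dy": 0, "dz": 2, "turn": 0}, {"hand": 0, "dx": 0, "dy": -2, "dz": 1, "turn": 0}, {"hand": 0, "dx": 0, "dy": -3, "dz": 1, "turn": 0}, {"hand": 0, "dx": 0, "dy": -4, "dz": 3, "turn": 0}, {"hand": 0, "dx": 0, "dy": -3, "dz": 4, "turn": 0}, {"hand": 0, "dx": 0, "dy": 0, "dz": 0, "turn": 0}]}}

```text
time: 7.25
eef_pos: [0.3967, 0.2322, 0.1323]
orientation: [0.609, -0.607, -0.364, 0.358]
force: [0.5, 1.1, 0.4]
width: 0.0
```

```bash
python3 - <<'E'
from h import *
rep((.578,.127,.09))
b=bot.camera("side");a=bot.camera("top")
A=cv2.resize(a[130:260,200:310],None,fx=4,fy=4,interpolation=cv2.INTER_CUBIC)
B=cv2.resize(b[170:300,260:350],None,fx=4,fy=4,interpolation=cv2.INTER_CUBIC)
cv2.imwrite("pics/c6.png",np.hstack([A,B]))
E
```

```text
t 7.25 p [0.3967 0.2322 0.1323] F [0.48 1.1  0.41] w 0.0 cm in tool [ -0.62   4.26 -20.95]
[[0.478, 0.006, -0.878], [0.878, 0.008, 0.478], [0.01, -1.0, -0.001]]
```

View pics/c6.png

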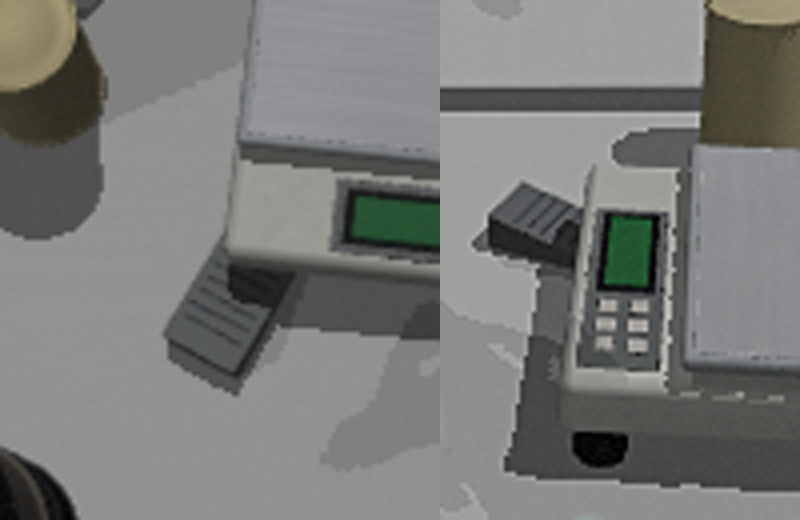

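Top: the wedge's back-top edge runs (165,335)–(238,376) and its front is hidden under the scale corner. I'll compute where the foot sits in the wedge frame.

```bash
python3 - <<'E'
from h import *
f=lambda x,y,z:bp("top",200+(x+.5)/4-.5,130+(y+.5)/4-.5,z)
g=lambda x,y,z:bp("side",260+(x-440+.5)/4-.5,170+(y+.5)/4-.5,z)
for nm,L,Rr,F in(("top",f(165,335,.022),f(238,376,.022),(.578,.1315)),("side",g(523,183,.022),g(488,217,.022),(.579,.123))):
    m=(L+Rr)[:2]/2;l=(L-Rr)[:2];w=np.hypot(*l);l/=w;d=np.array([l[1],-l[0]])
    v=np.array(F)-m;print(nm,m,w,np.degrees(np.arctan2(d[1],d[0])),'foot x',v@d-.05,'y',v@l)
E
```

```text
top [0.51063719 0.16524392] 0.04597786642988021 -28.95101128585581 foot x 0.02527888502363572 y 0.003080675232003207
side [0.51393662 0.16111036] 0.04468014400887538 -27.044103333753846 foot x 0.025277011292091006 y -0.004360480603167769
```

Foot at x≈25 mm, y≈0±4 mm in the wedge frame, so well within bounds. Moving over the corner.

Call:
{"method": "step_arm", "body": {"motion": [{"hand": 0, "dx": -0.3, "dy": 0, "dz": -2, "turn": 0}, {"hand": 0, "dx": -0.3, "dy": 0, "dz": -3, "turn": 0}, {"hand": 0, "dx": 0, "dy": 0, "dz": -3, "turn": 0}, {"hand": 0, "dx": 0, "dy": 0, "dz": -3, "turn": 0}, {"hand": 0, "dx": 0, "dy": 0, "dz": -3, "turn": 0}, {"hand": 0, "dx": 0, "dy": 0, "dz": -3, "turn": 0}, {"hand": 0, "dx": 0, "dy": 0, "dz": -2.5, "turn": 0}, {"hand": 0, "dx": 0, "dy": 0, "dz": -1.4, "turn": 0}, {"hand": 0, "dx": 0, "dy": 1, "dz": 0, "turn": 0}, {"hand": 0, "dx": 0, "dy": 2, "dz": 0, "turn": 0}, {"hand": 0, "dx": 0, "dy": 1.3, "dz": 0, "turn": 0}, {"hand": 0, "dx": 0, "dy": 0, "dz": 0, "turn": 0}, {"hand": 0, "dx": 0, "dy": 0, "dz": 0, "turn": 0}]}}

```text
time: 8.65
eef_pos: [0.577, 0.1205, 0.0847]
orientation: [0.609, -0.609, -0.359, 0.36]
force: [-0.1, 0.2, -0.5]
width: -0.001
```

```bash
python3 - <<'E'
from h import *
rep((.578,.127,.056))
b=bot.camera("side");a=bot.camera("top")
A=cv2.resize(a[130:260,200:310],None,fx=4,fy=4,interpolation=cv2.INTER_CUBIC)
B=cv2.resize(b[150:280,260:350],None,fx=4,fy=4,interpolation=cv2.INTER_CUBIC)
cv2.imwrite("pics/c7.png",np.hstack([A,B]))
E
```

```text
t 8.65 p [0.577  0.1205 0.0847] F [-0.1   0.21 -0.49] w -0.0 cm in tool [0.62 2.87 0.22]
[[0.484, -0.001, -0.875], [0.875, -0.0, 0.484], [-0.001, -1.0, 0.001]]
```

View pics/c7.png

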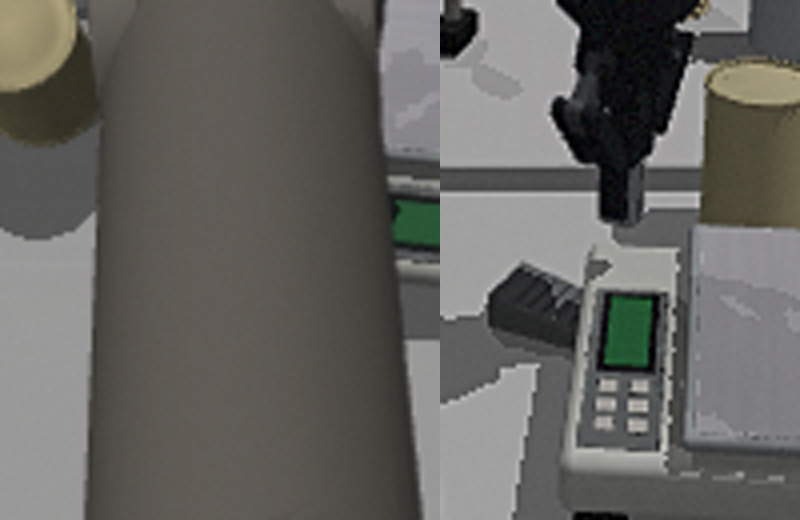

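Side: the fingers hang above the front left corner (tip ≈ crop (618,220)), well clear of the pan and the can. I'll correct sideways and come down.

Call:
{"method": "step_arm", "body": {"motion": [{"hand": 0, "dx": 0.4, "dy": 0, "dz": 0.2, "turn": 0}, {"hand": 0, "dx": 0, "dy": 1, "dz": 0, "turn": 0}, {"hand": 0, "dx": 0, "dy": 0.8, "dz": 0, "turn": 0}, {"hand": 0, "dx": 0, "dy": 0.4, "dz": 0, "turn": 0}, {"hand": 0, "dx": 0, "dy": 0.2, "dz": 0, "turn": 0}, {"hand": 0, "dx": 0, "dy": 0, "dz": 0, "turn": 0}]}}

```text
time: 9.35
eef_pos: [0.5775, 0.1246, 0.0607]
orientation: [0.609, -0.609, -0.359, 0.359]
force: [-0.0, -0.6, 0.7]
width: 0.001
```

Call:
{"method": "step_arm", "body": {"motion": [{"hand": 0, "dx": 0, "dy": 0.1, "dz": 0, "turn": 0}, {"hand": 0, "dx": 0, "dy": 0.1, "dz": 0, "turn": 0}, {"hand": 0, "dx": 0, "dy": 0.1, "dz": 0, "turn": 0}]}}

```text
time: 9.65
eef_pos: [0.578, 0.1249, 0.0585]
orientation: [-0.609, 0.609, 0.359, -0.359]
force: [0.2, 0.0, 1.6]
width: 0.003
```

Call:
{"method": "step_arm", "body": {"motion": [{"hand": 0, "dx": 0, "dy": 0.1, "dz": 0, "turn": 0}, {"hand": 0, "dx": 0, "dy": 0.1, "dz": 0, "turn": 0}]}}

```text
time: 9.85
eef_pos: [0.5779, 0.1249, 0.0563]
orientation: [-0.609, 0.609, 0.359, -0.359]
force: [0.1, 0.4, -0.2]
width: 0.0
```

Call:
{"method": "step_arm", "body": {"motion": [{"hand": 0, "dx": 0, "dy": 0.1, "dz": 0, "turn": 0}]}}

```text
time: 9.95
eef_pos: [0.5779, 0.1249, 0.0554]
orientation: [0.609, -0.609, -0.359, 0.359]
force: [-1.9, -0.4, 5.5]
width: 0.001
```

Call:
{"method": "step_arm", "body": {"motion": [{"hand": 0, "dx": 0, "dy": 0.05, "dz": 0, "turn": 0}]}}

```text
time: 10.05
eef_pos: [0.5778, 0.1249, 0.0554]
orientation: [0.609, -0.609, -0.359, 0.359]
force: [-1.5, -0.5, 6.1]
width: 0.0
```

Call:
{"method": "step_arm", "body": {"motion": [{"hand": 0, "dx": 0, "dy": 0.08, "dz": 0, "turn": 0}]}}

```text
time: 10.15
eef_pos: [0.5778, 0.125, 0.0552]
orientation: [0.609, -0.609, -0.359, 0.359]
force: [-3.7, -0.2, 10.8]
width: -0.002
```

Call:
{"method": "step_arm", "body": {"motion": [{"hand": 0, "dx": 0, "dy": 0.05, "dz": 0, "turn": 0}]}}

```text
time: 10.25
eef_pos: [0.5779, 0.125, 0.0552]
orientation: [0.609, -0.609, -0.359, 0.359]
force: [-4.5, 0.4, 11.3]
width: -0.002
```

Call:
{"method": "step_arm", "body": {"motion": [{"hand": 0, "dx": 0, "dy": 0, "dz": 0, "turn": 0}, {"hand": 0, "dx": 0, "dy": 0, "dz": 0, "turn": 0}, {"hand": 0, "dx": 0, "dy": 0, "dz": 0, "turn": 0}]}}

```text
time: 10.55
eef_pos: [0.5779, 0.125, 0.0553]
orientation: [0.609, -0.609, -0.359, 0.359]
force: [-3.0, -1.2, 9.6]
width: -0.002
```

Pressed with ~10–11 N for 0.4 s and the corner holds at 55.2–55.3 mm. Retreating straight up, then back.

Call:
{"method": "step_arm", "body": {"motion": [{"hand": 0, "dx": 0, "dy": -0.3, "dz": 0, "turn": 0}, {"hand": 0, "dx": 0, "dy": -1, "dz": 0, "turn": 0}, {"hand": 0, "dx": 0, "dy": -2.5, "dz": 0, "turn": 0}, {"hand": 0, "dx": 0, "dy": -3, "dz": 0, "turn": 0}, {"hand": 0, "dx": 0, "dy": -3, "dz": 1, "turn": 0}, {"hand": 0, "dx": 0, "dy": -2, "dz": 3, "turn": 0}, {"hand": 0, "dx": 0, "dy": 0, "dz": 3.5, "turn": 0}, {"hand": 0, "dx": 0, "dy": 0, "dz": 3.5, "turn": 0}, {"hand": 0, "dx": 0, "dy": 0, "dz": 3.5, "turn": 0}, {"hand": 0, "dx": 0, "dy": 0, "dz": 3.5, "turn": 0}, {"hand": 0, "dx": 0, "dy": 0, "dz": 2, "turn": 0}, {"hand": 0, "dx": 0, "dy": 0, "dz": 0, "turn": 0}, {"hand": 0, "dx": 0, "dy": 0, "dz": 0, "turn": 0}, {"hand": 0, "dx": 0, "dy": 0, "dz": 0, "turn": 0}]}}

```text
time: 11.95
eef_pos: [0.4042, 0.2208, 0.1718]
orientation: [-0.609, 0.61, 0.359, -0.358]
force: [-0.5, 0.2, -0.0]
width: -0.003
```

```bash
python3 - <<'E'
from h import *
rep((0,0,0))
b=bot.camera("side");a=bot.camera("top")
A=cv2.resize(a[130:260,200:310],None,fx=4,fy=4,interpolation=cv2.INTER_CUBIC)
B=cv2.resize(b[170:300,260:350],None,fx=4,fy=4,interpolation=cv2.INTER_CUBIC)
cv2.imwrite("pics/c8.png",np.hstack([A,B]))
E
```

```text
t 11.95 p [0.4042 0.2208 0.1718] F [-0.47  0.16 -0.01] w -0.0 cm in tool [-38.96  17.13  24.6 ]
[[0.486, 0.001, -0.874], [0.874, -0.0, 0.486], [0.001, -1.0, -0.001]]
```

View pics/c8.png

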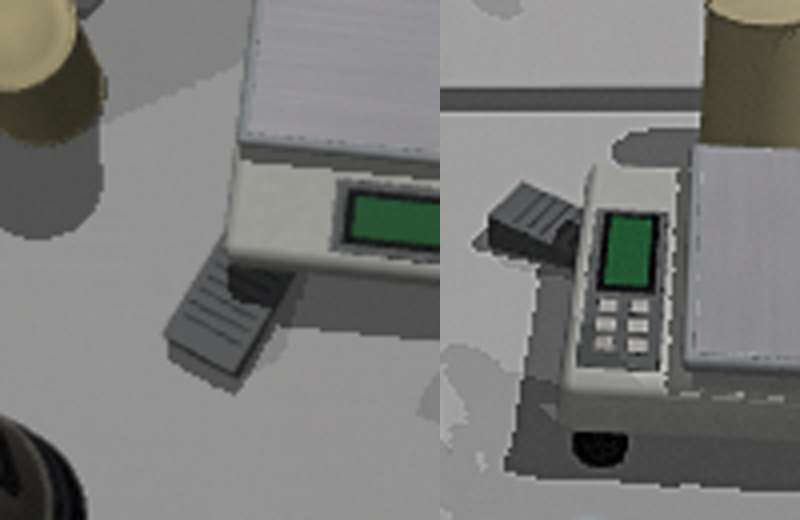

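The wedge (back edge still (165,335)–(238,376)) and the scale look the same as before the press, and the arm is clear. Handing in.

```bash
python3 - <<'E'
from workcell import bot
print(bot.finish_job())
E
```

```text
the job is handed in; nothing more can be done
None
```

I pushed the grey wedge about 80 mm along its own axis, thin end first, under the bare foot until the push rose to about 5 N. I then backed off, pressed the corner above the foot with about 10–11 N for 0.4 s, withdrew and handed the job in at about 12 s. No verdict was reported.

**Wedge and foot:** After the push, both cameras put the foot about 25 mm ahead of the wedge's middle. Sideways they disagreed by about 7 mm (+3 mm from the top, −4 mm from the side), but both are well inside the ±21 mm allowed. I could not measure the force between wedge and foot directly. It is inferred from the push force and from the corner holding.

**Press check:** The fingertip height stayed at 55.2–55.3 mm under the press, so the corner no longer rocks.

**Last pictures:** Before and after the press, the wedge and the scale look unchanged. The can has not visibly moved, and the arm was clear with near-zero force. I did not look at the two check weights again at the end, but the arm did not go near them.

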